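# Slide the glue-up weights off the bench into the weight bin

## Task

The glue-up is finished: clear the three iron weights that stand free on the bench (the block with the carrying bail, the round one with the knob and the piece of rail) by sliding each along the bench top and tipping it over the bench edge into the steel bin parked there. They are too heavy to lift, so keep them down on their bases, neither raised nor toppled, until they tip at the edge; leave the weight that is still pressing the glued panel, and all tools and supplies, where they are.

Things in the scene. Friction and masses are not known exactly. Their poses are not given: they have to be found in the camera images.
- bar_mid (a point): Cast-iron block weight standing free on the bench, about 3.4 kg: block 130 mm (its x) by 75 mm (its y) by 50 mm high, with a fixed bail on top: a straight round bar 16 mm thick and 76 mm long along its x, bar axis 78 mm above the base, 20 mm of free space under the bar. Over all 86 mm high. This point is on its vertical axis, 43 mm above the base (standing: world z = 0.043); z is up.
- disc_mid (a point): Round cast-iron weight standing free on the bench, about 3.2 kg: disc 110 mm in diameter and 46 mm high, with a knob on its axis: neck 28 mm in diameter up to 60 mm above the base, then a head 38 mm in diameter from 60 to 88 mm above the base. This point is on its axis, 44 mm above the base (standing: world z = 0.044); z is up.
- rail_mid (a point): Piece of steel rail standing on its foot on the bench, about 2.9 kg: 120 mm long (its x), 98 mm high; foot 90 mm wide (its y) and 9 mm thick at the rim, web 14 mm thick, head 46 mm wide and 27 mm high at the top (71 to 98 mm above the base). This point is at the middle of its length, 49 mm above the base (standing: world z = 0.049); z is up.
- bin: Open grey steel bin on a trolley, fixed, parked against the far edge of the bench, below bench level: outside 260 mm (x) by 410 mm (y) by 210 mm high, walls and floor 8 mm (inside 244 by 394 mm). Origin: centre of its underside, 230 mm below the bench top, so the rim lies 20 mm below the bench top. Its axes are the world's; its near wall is 6 mm beyond the bench edge.
- bench_edge (a point): Middle of the bench top's far edge, at bench-top height (z = 0). The edge is straight and parallel to y, at world x = 0.680. Iron slides on the bench top with a friction coefficient of about 0.35 (8 to 16 N to drag a weight, so grip it hard); a weight tips by itself once its centre is beyond this edge.
- bin_mouth (a point): Centre of the bin's mouth, at rim level.
- pressing_mid (a point): Block weight of the same make as the free one (130 by 75 by 86 mm high over all) that lies on the glued panel and must stay there. Point 43 mm above its base, the base on the panel 20 mm above the bench; its x is its length.
- panel: Glued striped wooden panel, fixed, 260 mm (its x) by 180 mm (its y) by 20 mm thick; origin at the centre of its underside.
- oilstone: Sharpening stone in a dark wooden holder, fixed, 282 mm (its x, dogs included) by 85 mm by 42 mm high; origin at the centre of its underside.
- plane_mid (a point): Block plane lying on the bench, 150 mm long (its y), 50 mm wide (its x), 50 mm high; point at the centre, 25 mm up. Stays.
- chisel_mid (a point): Chisel lying on the bench, 231 mm long (its y), at most 29 mm wide and 29 mm high; point at the centre, 14 mm up. Stays.
- tin_mid (a point): Round wax tin, 69 mm in diameter, 60 mm high, standing near the bench edge in front of the bin; point on its axis 30 mm up. Stays.
- glue_mid (a point): White glue bottle, standing, 66 mm in diameter, 150 mm high; point at mid height. Stays.
- mallet_mid (a point): Turned wooden carver's mallet standing on its head, 90 mm in diameter at the bottom, 150 mm high, handle upward (at most 34 mm thick from 92 mm up); point at mid height. Stays.
- gauge_mid (a point): Wooden marking gauge lying on the bench: stem 200 mm long (its y) and 18 mm wide, with a fence 54 mm (its x) by 26 mm, 49 mm high, 45 mm from the middle; point at the middle of the stem, 25 mm up. Stays.

How it is judged:
By the outcome, as a careful person would: the job done as asked, in the order asked, and still so for the second after the job is handed in, with the robot touching nothing.
It also fails if it takes over 72 s, if anything falls off the work surface, if the arm or the gripper's body presses on something with over 40 N, if the wrist force passes 120 N, or if a joint passes its speed limit or range.

## Robot

A 6-joint arm with a two-finger parallel gripper is mounted at the origin on the work surface. World frame = base frame: x ahead of the robot, y to its left, z up, the work surface at z = 0. Lengths are in m, angles in rad, forces in N, time in s.
With the tool pointing down it reaches from about 0.375 to 0.9 m from the base axis. Payload 3.1 kg.
Tool frame: the origin (TCP) lies at the very end of the fingers, on their centre line; the grasp point (between the pads) lies 19 mm behind it (env.hold_point_z is the distance from the TCP to the grasp point, in m); z points along the fingers, y is the line along which they close (so a half turn about z gives the same grasp; the last joint's range is limited). The gripper opens to 87 mm and grips with 3 to 60 N. Pads are 19 mm wide; open, the fingers measure 117 mm over their backs; the gripper's body (75 mm by 190 mm) begins 51 mm behind the grasp point.
Start: joints at [1.075, 0.527, 1.433, -0, 1.181, -0.178], TCP at [0.195, 0.594, 0.223] pointing down, gripper open.
Joint ranges: [-3.08, 3.08], [-0.75, 2.2], [0.22, 2.44], [-1.43, 4.57], [0, 2.65], [-2.85, 2.85]. Speed limits (rad/s): [2.79, 2.79, 3.14, 3.14, 3.14, 3.14].

## Interface

Orientations are given as a unit quaternion [w, x, y, z].
In Python, from plant import env gives the robot as it stands.
- The arm moves only by the tool servo_tool, never from a script. Its argument "rows" is a list of rows, each a list of 3 entries, a list of its own where there are three numbers: the shift along the tool's x, y, z in mm, then the turn about the tool's z in rad, then the closure in counts, from 0 (fully open) to 255 (shut). A call has exactly 8 rows; each row shifts and turns the commanded pose from where the row before left it, along the tool's axes as they then stand; what a row does not reach is not made up. A row lasts 1/10 s, in which the tool goes at most 50 mm and 8.59 degrees, less where a joint would pass 70% of its speed; a pose out of reach is approached as far as the arm can. A call with a gripper value outside its range is refused whole. The fingers move at their own pace and stop on an object; the grip force is fixed at half the most. Time passes only in rows, so rows that do not move let the fingers close, or fill a call up. It gives the time, the measured TCP pose, the force, the opening and the grip force at its end, in the units of the state.
- env.read_state(): the state, without advancing time (a new reading comes with each control period).
- env.snapshot(name): name is "scene" or "top" or "wrist"; returns a dict with "pixels" (400x640x3 uint8, red, green, blue), "fx", "fy", "cx", "cy" (pixels), "cam_to_world" (4x4, takes a point from camera to world coordinates); the wrist camera has in their place "mount" (4x4, takes a point from camera to tool coordinates, whose origin is the TCP and whose axes are the flange's). Camera axes: x right, y up, looking along -z (the intrinsics and any distortion apply to the point x, -y, -z); pixel columns grow to the right and rows downward; lengths in m; the calibration is good to about 2 mm. A picture is of the moment at which its call begins: read the wrist's pose just before it. There is no depth.
- env.job_done(): hands the job in; it is judged then, once.
The state is a dict: "clock": time; "joints": joint angles; "joint_vel": joint speeds; "joint_efforts": joint torques, N m; "ee_pos": TCP position; "eef_rot": TCP orientation; "force": force on the tool from outside, world axes, zero at the start; "moment": the same for the moment, N m; "width": opening from 0.0 (shut) to 1.0 (fully open); "grasp_force": force on a finger pad.
Only numpy, scipy, OpenCV 4.12 (cv2) and the standard library are available. Lean on these libraries where they do the work, as an engineer would, in place of code of your own. Each camera call takes 0.05 s, during which the arm holds its last target. There are 200 camera calls.

## Working session

There is one attempt and no reset: what is moved stays moved. The work goes in short steps, Python scripts to look and compute and a tool call to move; the robot and the scene stay as the last step left them, time stands still between calls to the robot, and variables do not carry over. Pictures are saved under pics/ and viewed, at most 10 in all, crops included, and the job is handed in when it is done.

Besides the shell and the picture viewer there is one more tool, called after ">>>" by a JSON object that holds its "api" and its "payload", one argument or row to a line. servo_tool: Moves the arm, as the interface text tells. Its arguments: {"type":"object","properties":{"rows":{"type":"array","items":{"type":"array"}}},"required":["rows"]}

```bash
mkdir -p pics; ls; python3 - <<'E'
from plant import env
import cv2
s=env.read_state(); print(s, env.hold_point_z)
for n in("top","scene"):
    d=env.snapshot(n); cv2.imwrite(f"pics/{n}0.png",d["pixels"][:,:,::-1]); print(n,{k:v for k,v in d.items() if k!="pixels"})
E
```

```text
pics
{'clock': 0.0, 'joints': array([ 1.07450366e+00,  5.28475311e-01,  1.43388536e+00, -3.21400328e-05,
        1.18140994e+00, -1.78496609e-01]), 'joint_vel': array([-0.00120689, -0.00048805, -0.00119396,  0.00154965,  0.00142148,
       -0.00115854]), 'joint_efforts': array([-2.95127656e-04, -4.40045857e+01, -1.76592028e+01,  6.33445638e-02,
        5.82713750e-02, -1.56056835e-04]), 'ee_pos': array([0.19492131, 0.59305809, 0.22157142]), 'eef_rot': array([-3.46461731e-04,  1.58224080e-01,  9.87402630e-01, -1.03250156e-03]), 'force': array([ 0.13994218, -0.04891272, -0.46681574]), 'moment': array([0.01283962, 0.01342865, 0.02219024]), 'grasp_force': 0.0, 'width': 1.0025513884556623} 0.0187
top {'fx': 466.8537583826017, 'fy': 466.8537583826017, 'cx': 317.86798206462214, 'cy': 195.34083562289996, 'cam_to_world': array([[ 2.56547831e-02,  9.92212422e-01, -1.21886598e-01,
         3.75982293e-01],
       [-9.99670683e-01,  2.53904673e-02, -3.72147183e-03,
        -8.03218034e-03],
       [-5.97732898e-04,  1.21941932e-01,  9.92537056e-01,
         1.67632478e+00],
       [ 0.00000000e+00,  0.00000000e+00,  0.00000000e+00,
         1.00000000e+00]])}
scene {'fx': 498.5219597577353, 'fy': 498.5219597577353, 'cx': 318.1139250987458, 'cy': 201.78340120071894, 'cam_to_world': array([[ 0.77181791, -0.53772662,  0.33933346,  1.14188532],
       [ 0.63583114,  0.65605034, -0.40659157, -0.65042381],
       [-0.00398472,  0.52957344,  0.84825474,  1.34337093],
       [ 0.        ,  0.        ,  0.        ,  1.        ]])}
```

View pics/top0.png

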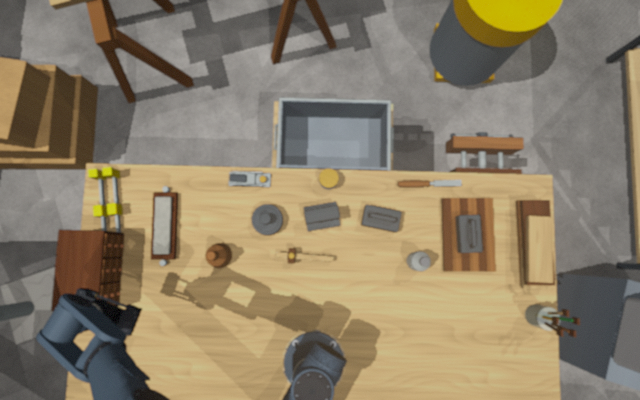

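View pics/scene0.png

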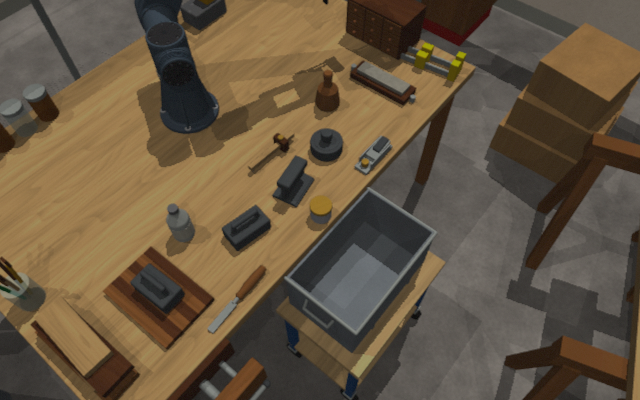

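Top view: disc about (268,219), rail (322,215), bar (382,217), tin (329,178), plane (250,179), chisel (430,184), bin mouth columns 278–392. The pressing block on the panel is at (470,234).

```bash
cat > h.py <<'E'
import numpy as np, cv2
from plant import env
def pt(d,u,v,z,M=None):
    M=d["cam_to_world"] if M is None else M
    r=M[:3,:3]@np.array([(u-d["cx"])/d["fx"],-(v-d["cy"])/d["fy"],-1]); o=M[:3,3]
    return o+r*(z-o[2])/r[2]
def proj(d,P,M=None):
    M=d["cam_to_world"] if M is None else M
    c=M[:3,:3].T@(np.array(P)-M[:3,3]); return d["cx"]+d["fx"]*c[0]/-c[2], d["cy"]+d["fy"]*c[1]/c[2]
E
python3 - <<'E'
from h import *
t=env.snapshot("top"); s=env.snapshot("scene")
a=cv2.resize(t["pixels"][160:280,225:485,::-1],None,fx=3,fy=3,interpolation=cv2.INTER_CUBIC)
cv2.imwrite("pics/topc.png",a)
b=cv2.resize(s["pixels"][110:270,200:400,::-1],None,fx=3.7,fy=3.7,interpolation=cv2.INTER_CUBIC)
cv2.imwrite("pics/scc.png",b)
for n,d,box in(("top",t,(165,275,200,440)),("scene",s,(110,270,160,400))):
    hsv=cv2.cvtColor(d["pixels"],cv2.COLOR_RGB2HSV)
    m=((hsv[...,1]<90)&(hsv[...,2]<125)).astype(np.uint8); k=np.zeros_like(m); k[box[0]:box[1],box[2]:box[3]]=1; m*=k
    c,_=cv2.findContours(m,0,cv2.CHAIN_APPROX_NONE)
    for q in c:
        if cv2.contourArea(q)>60: print(n,cv2.contourArea(q),cv2.boundingRect(q),[np.round(x,1) for x in cv2.minAreaRect(q)])
for u,v,z,l in((329,178,.06,"tin"),(229,180,.03,"planeL"),(271,180,.03,"planeR"),(397,183,.01,"chL"),(462,183,.01,"chR"),(419,261,.1,"glue"),(305,255,.02,"g"),(278,101,-.02,"bin"),(392,101,-.02,"bin"),(268,215,.088,"knob"),(382,215,.086,"bail")): print(l,pt(t,u,v,z).round(3))
E
```

```text
top 724.0 (362, 206, 40, 26) [array([381.2, 217.9]), array([37.7, 21. ]), np.float64(11.3)]
top 695.0 (252, 205, 31, 30) [array([267. , 219.5]), array([29., 30.]), np.float64(90.0)]
top 730.0 (304, 202, 36, 29) [array([322.3, 215.8]), array([23.6, 34.6]), np.float64(79.9)]
top 98.5 (230, 174, 17, 8) [array([238. , 177.5]), array([ 7., 16.]), np.float64(90.0)]
top 193.5 (392, 165, 43, 6) [array([413. , 167.5]), array([ 5., 42.]), np.float64(90.0)]
scene 128.0 (310, 212, 21, 12) [array([320. , 217.5]), array([11., 20.]), np.float64(90.0)]
scene 1174.0 (222, 205, 49, 46) [array([246.6, 227.2]), array([28.2, 46.2]), np.float64(55.6)]
scene 705.5 (166, 204, 29, 38) [array([179. , 222.3]), array([40.7, 23.2]), np.float64(65.6)]
scene 1115.0 (273, 156, 41, 51) [array([294.6, 181.3]), array([29.9, 48.2]), np.float64(32.9)]
scene 6150.5 (292, 154, 108, 116) [array([345.5, 211.5]), array([115., 107.]), np.float64(90.0)]
scene 623.0 (355, 136, 37, 39) [array([373., 155.]), array([17. , 43.8]), np.float64(45.0)]
scene 826.5 (310, 128, 33, 34) [array([326. , 144.5]), array([33., 32.]), np.float64(90.0)]
scene 1042.0 (160, 110, 59, 24) [array([189. , 121.5]), array([23., 58.]), np.float64(90.0)]
tin [ 0.637 -0.039  0.06 ]
planeL [0.625 0.317 0.03 ]
planeR [0.629 0.167 0.03 ]
chL [ 0.633 -0.286  0.01 ]
chR [ 0.639 -0.52   0.01 ]
glue [ 0.357 -0.346  0.1  ]
g [0.367 0.038 0.02 ]
bin [ 0.937  0.157 -0.02 ]
bin [ 0.948 -0.271 -0.02 ]
knob [0.499 0.166 0.088]
bail [ 0.509 -0.223  0.086]
```

View pics/topc.png

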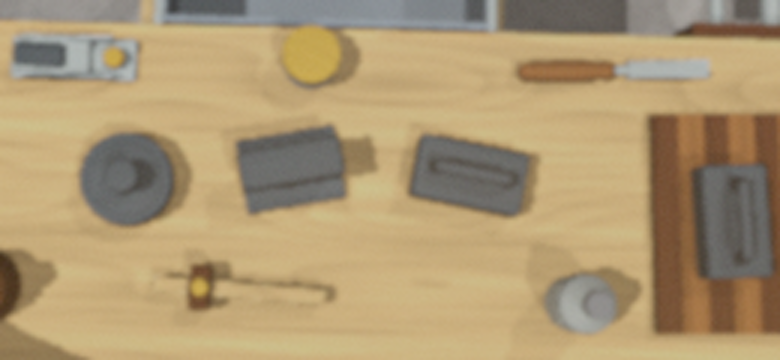

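View pics/scc.png

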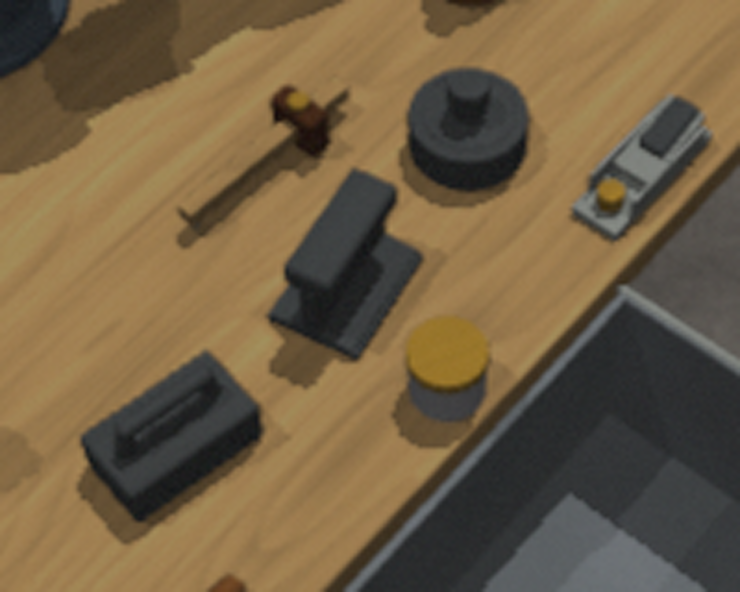

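Crops: the top view shows the bar's bail from (370,214) to (397,221), the rail head's top face centred near (321,213), and the disc knob near (267,217). The tin stands between two free corridors to the bin. The scene view confirms all three are upright.

```bash
cat >> h.py <<'E'
def go(x,y,z,phi=None,st=None):
    "shift in tool axes (mm) and turn (rad about tool z) to a world target; phi=world angle (deg) of tool y, mod 180"
    from scipy.spatial.transform import Rotation as R
    st=st or env.read_state(); q=st["eef_rot"]; r=R.from_quat([q[1],q[2],q[3],q[0]]).as_matrix()
    p0=np.degrees(np.arctan2(r[1,1],r[0,1])); d=r.T@(np.array([x,y,z])-st["ee_pos"])*1000
    turn=None if phi is None else -np.radians((phi-p0+90)%180-90)
    print("pos",st["ee_pos"].round(4),"phi",p0.round(1),"tool x dir",r[:,0].round(2),"F",st["force"].round(1),"w",round(st["width"],2),"t",st["clock"],"| shift",d.round(0),"turn",turn)
E
python3 - <<'E'
from h import *
t=env.snapshot("top"); s=env.snapshot("scene")
T=lambda a,b:(225+a/3,160+b/3); S=lambda a,b:(200+a/3.7,110+b/3.7)
print("rail head top", [pt(t,*T(*c),.098)[:2].round(3) for c in((237,143),(332,127),(342,175),(245,190))])
print("rail head scene", [pt(s,*S(*c),.098)[:2].round(3) for c in((356,170),(397,187),(325,284),(287,266))])
print("bail top",[pt(t,*T(*c),.082)[:2].round(3) for c in((433,160),(517,181))])
print("bail scene",[pt(s,*S(*c),.082)[:2].round(3) for c in((121,432),(216,378))])
print("block top corners",[pt(t,*T(*c),.05)[:2].round(3) for c in((420,135),(532,152))], [pt(t,*T(*c),.0)[:2].round(3) for c in((411,192),(520,215))])
print("knob",pt(t,*T(122,174),.086)[:2].round(3),pt(s,*S(468,92),.086)[:2].round(3),"disc",pt(t,*T(127,178),.03)[:2].round(3))
print("tin",pt(t,*T(312,55),.06)[:2].round(3),pt(s,*S(447,352),.06)[:2].round(3))
print("bin scene",pt(s,372,192,-.02).round(3),pt(s,433,236,-.02).round(3),pt(s,289,275,-.02).round(3), "top near corners",pt(t,277,166,-.02).round(3),pt(t,391,169,-.02).round(3))
print("plane",pt(t,*T(138,60),.02).round(3),pt(s,*S(576,212),.01).round(3))
go(.5,-.22,.13,-10)
E
```

```text
rail head top [array([0.526, 0.044]), array([ 0.547, -0.063]), array([ 0.493, -0.076]), array([0.474, 0.033])]
rail head scene [array([0.483, 0.033]), array([0.522, 0.042]), array([ 0.54, -0.07]), array([ 0.504, -0.076])]
bail top [array([ 0.514, -0.18 ]), array([ 0.493, -0.276])]
bail scene [array([ 0.5  , -0.268]), array([ 0.524, -0.185])]
block top corners [array([ 0.546, -0.168]), array([ 0.529, -0.298])] [array([ 0.482, -0.163]), array([ 0.458, -0.293])]
knob [0.489 0.174] [0.497 0.167] disc [0.488 0.174]
tin [ 0.635 -0.039] [ 0.642 -0.039]
bin scene [ 0.709  0.144 -0.02 ] [ 0.95   0.132 -0.02 ] [ 0.692 -0.248 -0.02 ] top near corners [ 0.689  0.152 -0.02 ] [ 0.689 -0.269 -0.02 ]
plane [0.631 0.168 0.02 ] [0.619 0.171 0.01 ]
pos [0.1952 0.5935 0.2222] phi 71.8 tool x dir [-0.95  0.31  0.  ] F [ 0.1 -0.4 -0.6] w 1.0 t 0.3 | shift [-544. -677.   93.] turn 1.4275114860002034
```

```bash
cat >> h.py <<'E'
def plan(wps):
    "wps: (x,y,z,phi,rows,counts). Prints rows in tool axes, 8 per call"
    from scipy.spatial.transform import Rotation as R
    st=env.read_state(); q=st["eef_rot"]; r=R.from_quat([q[1],q[2],q[3],q[0]]).as_matrix()
    yaw=np.degrees(np.arctan2(r[1,1],r[0,1])); p=st["ee_pos"].copy(); out=[]
    for x,y,z,phi,n,c in wps:
        g=np.array([x,y,z]); p0=p.copy(); y0=yaw; dphi=(phi-yaw+90)%180-90
        for i in range(1,n+1):
            a=np.radians(yaw); M=np.array([[-np.sin(a),np.cos(a),0],[np.cos(a),np.sin(a),0],[0,0,-1]])
            sh=(M@(p0+(g-p0)*i/n-p)*1000).round(); p=p+M.T@sh/1000
            tu=round(float(-np.radians(y0+dphi*i/n-yaw)),2); yaw-=np.degrees(tu)
            out.append([sh.astype(int).tolist(),tu,c])
    print("from",st["ee_pos"].round(4),"phi0",round(y0 if not wps else np.degrees(np.arctan2(r[1,1],r[0,1])),1),"end phi",round(yaw,1),"F",st["force"].round(1),"w",round(st["width"],2),"t",st["clock"])
    for k in range(0,len(out),8): print(out[k:k+8])
E
python3 - <<'E'
from h import *
plan([(.5,.25,.2,30,11,0),(.505,-.225,.17,-10,13,0)])
E
```

```text
from [0.1952 0.5935 0.2222] phi0 71.8 end phi -10.1 F [ 0.1 -0.4 -0.6] w 1.0 t 0.3
[[[-36, -21, 2], 0.07, 0], [[-38, -18, 2], 0.06, 0], [[-38, -17, 2], 0.07, 0], [[-40, -13, 2], 0.07, 0], [[-40, -11, 2], 0.06, 0], [[-41, -8, 2], 0.07, 0], [[-41, -5, 2], 0.06, 0], [[-42, -3, 2], 0.07, 0]]
[[[-42, 0, 2], 0.07, 0], [[-41, 3, 2], 0.06, 0], [[-42, 6, 2], 0.07, 0], [[-32, -18, 2], 0.05, 0], [[-33, -16, 3], 0.06, 0], [[-33, -15, 2], 0.05, 0], [[-34, -12, 2], 0.05, 0], [[-35, -11, 3], 0.06, 0]]
[[[-36, -9, 2], 0.05, 0], [[-36, -7, 2], 0.06, 0], [[-36, -5, 3], 0.05, 0], [[-36, -3, 2], 0.05, 0], [[-37, -1, 2], 0.06, 0], [[-36, 1, 3], 0.05, 0], [[-37, 3, 2], 0.05, 0], [[-36, 4, 2], 0.06, 0]]
```

>>> {"api": "servo_tool", "payload": {
  "rows": [
    [[-36, -21, 2], 0.07, 0],
    [[-38, -18, 2], 0.06, 0],
    [[-38, -17, 2], 0.07, 0],
    [[-40, -13, 2], 0.07, 0],
    [[-40, -11, 2], 0.06, 0],
    [[-41, -8, 2], 0.07, 0],
    [[-41, -5, 2], 0.06, 0],
    [[-42, -3, 2], 0.07, 0]
  ]
}}

```text
clock: 1.1
ee_pos: [0.4179, 0.3425, 0.2066]
eef_rot: [0.0, 0.413, 0.911, 0.0]
force: [0.2, 0.6, 0.1]
width: 1.002
grasp_force: 0.0
```

>>> {"api": "servo_tool", "payload": {
  "rows": [
    [[-42, 0, 2], 0.07, 0],
    [[-41, 3, 2], 0.06, 0],
    [[-42, 6, 2], 0.07, 0],
    [[-32, -18, 2], 0.05, 0],
    [[-33, -16, 3], 0.06, 0],
    [[-33, -15, 2], 0.05, 0],
    [[-34, -12, 2], 0.05, 0],
    [[-35, -11, 3], 0.06, 0]
  ]
}}

```text
clock: 1.9
ee_pos: [0.5025, 0.0663, 0.1887]
eef_rot: [0.0, 0.613, 0.79, 0.0]
force: [1.1, 1.0, 0.1]
width: 1.001
grasp_force: 0.0
```

>>> {"api": "servo_tool", "payload": {
  "rows": [
    [[-36, -9, 2], 0.05, 0],
    [[-36, -7, 2], 0.06, 0],
    [[-36, -5, 3], 0.05, 0],
    [[-36, -3, 2], 0.05, 0],
    [[-37, -1, 2], 0.06, 0],
    [[-36, 1, 3], 0.05, 0],
    [[-37, 3, 2], 0.05, 0],
    [[-36, 4, 2], 0.06, 0]
  ]
}}

```text
clock: 2.7
ee_pos: [0.5048, -0.2266, 0.1705]
eef_rot: [0.0, 0.768, 0.641, 0.0]
force: [0.3, 0.3, 0.2]
width: 1.002
grasp_force: 0.0
```

```bash
cat >> h.py <<'E'
def wrist(fn):
    from scipy.spatial.transform import Rotation as R
    st=env.read_state(); d=env.snapshot("wrist"); q=st["eef_rot"]; W=np.eye(4); W[:3,:3]=R.from_quat([q[1],q[2],q[3],q[0]]).as_matrix(); W[:3,3]=st["ee_pos"]
    d["cam_to_world"]=W@d["mount"]; cv2.imwrite(fn,d["pixels"][:,:,::-1]); np.save("w.npy",d,allow_pickle=True); return d
E
python3 - <<'E'
from h import *
d=wrist("pics/w1.png"); plan([]); print(d["mount"].round(3),d["fx"],[k for k in d])
for P in((.507,-.227,.086),(.53,-.227,.086)): print(proj(d,P))
E
```

```text
Traceback (most recent call last):
  File "h.py", line 29, in plan
    print("from",st["ee_pos"].round(4),"phi0",round(y0 if not wps else np.degrees(np.arctan2(r[1,1],r[0,1])),1),"end phi",round(yaw,1),"F",st["force"].round(1),"w",round(st["width"],2),"t",st["clock"])
                                                    ^^
UnboundLocalError: cannot access local variable 'y0' where it is not associated with a value
```

View pics/w1.png

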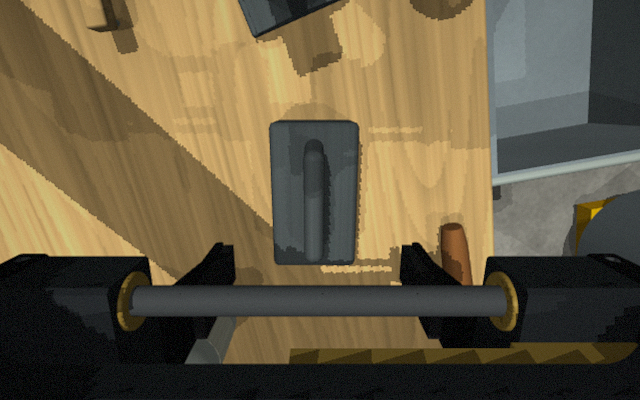

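The wrist view shows the bar well aligned with the fingers: the bail runs vertically from (315,145) to (313,262) and the block spans columns 270–359, rows 121–265.

```bash
sed -i 's/y0 if not wps else //' h.py; python3 - <<'E'
from h import *
d=np.load("w.npy",allow_pickle=True).item()
print(d["cam_to_world"].round(3).tolist(),[k for k in d])
for u,v in((315,145),(313,262)): print("bail",pt(d,u,v,.086).round(4))
for u,v in((272,122),(357,122),(357,264),(273,264)): print("block",pt(d,u,v,.05).round(4))
plan([(.506,-.225,.062,-10,6,0)])
E
```

```text
[[0.984, 0.172, 0.05, 0.518], [-0.18, 0.944, 0.278, -0.15], [0.0, -0.283, 0.959, 0.333], [0.0, 0.0, 0.0, 1.0]] ['pixels', 'fx', 'fy', 'cx', 'cy', 'mount', 'cam_to_world']
bail [ 0.5118 -0.1753  0.086 ]
bail [ 0.4934 -0.2663  0.086 ]
block [ 0.4799 -0.1546  0.05  ]
block [ 0.5479 -0.167   0.05  ]
block [ 0.5293 -0.2925  0.05  ]
block [ 0.4533 -0.2786  0.05  ]
from [ 0.506  -0.233   0.1706] phi0 -10.5 end phi -10.0 F [ 1.8 -3.3  0.7] w 1.0 t 2.75
[[[1, 0, 18], -0.0, 0], [[2, -1, 18], -0.0, 0], [[1, 0, 18], -0.0, 0], [[1, 0, 18], -0.01, 0], [[2, 0, 18], 0.0, 0], [[1, 0, 19], 0.0, 0]]
```

>>> {"api": "servo_tool", "payload": {
  "rows": [
    [[3, -2, 15], 0.01, 0],
    [[0, 0, 16], 0, 0],
    [[0, 0, 16], 0, 0],
    [[0, 0, 16], 0, 0],
    [[0, 0, 16], 0, 0],
    [[0, 0, 16], 0, 0],
    [[0, 0, 13], 0, 0],
    [[0, 0, 0], 0, 0]
  ]
}}

```text
clock: 3.55
ee_pos: [0.5024, -0.2208, 0.061]
eef_rot: [-0.002, 0.77, 0.638, -0.0]
force: [-0.1, -0.2, 0.3]
width: 0.999
grasp_force: 0.0
```

>>> {"api": "servo_tool", "payload": {
  "rows": [
    [[0, 0, 0], 0, 255],
    [[0, 0, 0], 0, 255],
    [[0, 0, 0], 0, 255],
    [[0, 0, 0], 0, 255],
    [[0, 0, 0], 0, 255],
    [[0, 0, 0], 0, 255],
    [[0, 0, 0], 0, 255],
    [[0, 0, 0], 0, 255]
  ]
}}

```text
clock: 4.35
ee_pos: [0.5034, -0.2216, 0.0626]
eef_rot: [0.0, 0.77, 0.638, -0.0]
force: [0.0, -0.1, -0.7]
width: 0.355
grasp_force: 0.0
```

```bash
python3 - <<'E'
from h import *
plan([(.645,-.168,.062,0,15,255),(.645,-.168,.062,0,1,255)])
E
```

```text
from [ 0.5034 -0.2216  0.0626] phi0 -10.7 end phi 0.2 F [ 0.  -0.1 -0.7] w 0.35 t 4.35
[[[5, 9, 0], -0.01, 255], [[5, 8, 0], -0.01, 255], [[6, 9, 0], -0.02, 255], [[4, 9, 0], -0.01, 255], [[5, 9, 0], -0.01, 255], [[5, 9, 0], -0.01, 255], [[5, 9, 0], -0.02, 255], [[4, 9, 0], -0.01, 255]]
[[[5, 9, 0], -0.01, 255], [[4, 9, 0], -0.01, 255], [[4, 9, 0], -0.02, 255], [[4, 9, 0], -0.01, 255], [[4, 10, 0], -0.01, 255], [[4, 9, 1], -0.01, 255], [[4, 9, 0], -0.02, 255], [[0, 0, 0], 0.0, 255]]
```

>>> {"api": "servo_tool", "payload": {
  "rows": [
    [[0, 0, 0], 0, 255],
    [[0, 0, 0], 0, 255],
    [[0, 0, 0], 0, 255],
    [[0, 0, 0], 0, 255],
    [[0, 0, 0], 0, 255],
    [[2, 4, 0], 0, 255],
    [[3, 5, 0], -0.01, 255],
    [[5, 9, 0], -0.01, 255]
  ]
}}

```text
clock: 5.15
ee_pos: [0.5169, -0.215, 0.0624]
eef_rot: [-0.005, 0.763, 0.646, -0.004]
force: [-14.5, -4.7, 7.5]
width: 0.174
grasp_force: 30.0
```

>>> {"api": "servo_tool", "payload": {
  "rows": [
    [[5, 8, 0], -0.01, 255],
    [[6, 9, 0], -0.02, 255],
    [[4, 9, 0], -0.01, 255],
    [[5, 9, 0], -0.01, 255],
    [[5, 9, 0], -0.01, 255],
    [[5, 9, 0], -0.02, 255],
    [[4, 9, 0], -0.01, 255],
    [[5, 9, 0], -0.01, 255]
  ]
}}

```text
clock: 5.95
ee_pos: [0.5928, -0.1858, 0.0625]
eef_rot: [-0.004, 0.73, 0.684, -0.004]
force: [-13.1, -6.1, 7.4]
width: 0.172
grasp_force: 30.0
```

>>> {"api": "servo_tool", "payload": {
  "rows": [
    [[4, 9, 0], -0.01, 255],
    [[4, 9, 0], -0.02, 255],
    [[4, 9, 0], -0.01, 255],
    [[3, 10, 0], -0.01, 255],
    [[3, 10, 0], -0.01, 255],
    [[2, 9, 0], -0.01, 255],
    [[1, 7, 0], 0, 255],
    [[0, 0, 0], 0, 255]
  ]
}}

```text
clock: 6.75
ee_pos: [0.658, -0.1656, 0.0625]
eef_rot: [-0.004, 0.706, 0.708, -0.003]
force: [-9.2, -2.1, 6.9]
width: 0.176
grasp_force: 30.0
```

```bash
python3 - <<'E'
from h import *
plan([(.66,-.165,.062,0,8,0)])
E
```

```text
from [ 0.658  -0.1656  0.0625] phi0 0.2 end phi 0.2 F [-9.2 -2.1  6.9] w 0.18 t 6.75
[[[0, 0, 0], 0.0, 0], [[0, 0, 0], 0.0, 0], [[0, 1, 0], 0.0, 0], [[0, 0, 0], 0.0, 0], [[0, 0, 0], 0.0, 0], [[0, 0, 0], 0.0, 0], [[1, 1, 0], 0.0, 0], [[0, 0, 1], 0.0, 0]]
```

```bash
python3 - <<'E'
from h import *
plan([(.658,-.1655,.0625,0,8,0),(.658,-.1655,.138,0,3,0),(.58,-.168,.138,89.9,11,0),(.58,-.168,.035,89.9,4,0),(.58,-.168,.035,89.9,1,0),(.606,-.168,.035,90,2,0),(.672,-.168,.035,90,8,0),(.66,-.168,.035,90,3,0)])
E
```

```text
from [ 0.658  -0.1656  0.0625] phi0 0.2 end phi 90.2 F [-9.2 -2.1  6.9] w 0.18 t 6.75
[[[0, 0, 0], 0.0, 0], [[0, 0, 0], 0.0, 0], [[0, 0, 0], 0.0, 0], [[0, 0, 0], 0.0, 0], [[0, 0, 0], 0.0, 0], [[0, 0, 0], 0.0, 0], [[0, 0, 0], 0.0, 0], [[0, 0, 0], 0.0, 0]]
[[[0, 0, -25], 0.0, 0], [[0, 0, -25], 0.0, 0], [[0, 0, -25], 0.0, 0], [[0, -7, 0], -0.14, 0], [[1, -7, 0], -0.14, 0], [[1, -7, 0], -0.15, 0], [[3, -7, 0], -0.14, 0], [[4, -6, 0], -0.14, 0]]
[[[4, -5, 0], -0.14, 0], [[5, -5, 0], -0.15, 0], [[6, -4, 0], -0.14, 0], [[7, -3, 0], -0.14, 0], [[6, -2, 0], -0.14, 0], [[7, -1, 0], -0.15, 0], [[0, 0, 26], 0.0, 0], [[0, 0, 25], 0.0, 0]]
[[[0, 0, 26], 0.0, 0], [[0, 0, 26], 0.0, 0], [[0, 0, 0], 0.0, 0], [[-13, 0, 0], 0.0, 0], [[-13, 0, 0], 0.0, 0], [[-8, 0, 0], 0.0, 0], [[-8, 0, 0], 0.0, 0], [[-9, 0, 0], 0.0, 0]]
[[[-8, 0, 0], 0.0, 0], [[-8, 0, 0], 0.0, 0], [[-8, 0, 0], 0.0, 0], [[-8, -1, 0], 0.0, 0], [[-9, 0, 0], 0.0, 0], [[4, 0, 0], 0.0, 0], [[4, 0, 0], 0.0, 0], [[4, 0, 0], 0.0, 0]]
```

>>> {"api": "servo_tool", "payload": {
  "rows": [
    [[0, 0, 0], 0, 0],
    [[0, 0, 0], 0, 0],
    [[0, 0, 0], 0, 0],
    [[0, 0, 0], 0, 0],
    [[0, 0, 0], 0, 0],
    [[0, 0, -25], 0, 0],
    [[0, 0, -25], 0, 0],
    [[0, 0, -25], 0, 0]
  ]
}}

```text
clock: 7.55
ee_pos: [0.662, -0.1657, 0.1381]
eef_rot: [-0.0, 0.706, 0.708, 0.0]
force: [0.1, -0.2, -0.9]
width: 0.817
grasp_force: 0.0
```

>>> {"api": "servo_tool", "payload": {
  "rows": [
    [[0, -7, 0], -0.14, 0],
    [[1, -7, 0], -0.14, 0],
    [[1, -7, 0], -0.15, 0],
    [[3, -7, 0], -0.14, 0],
    [[4, -6, 0], -0.14, 0],
    [[4, -5, 0], -0.14, 0],
    [[5, -5, 0], -0.15, 0],
    [[6, -4, 0], -0.14, 0]
  ]
}}

```text
clock: 8.35
ee_pos: [0.6054, -0.1678, 0.1376]
eef_rot: [0.0, 0.209, 0.978, 0.0]
force: [-0.2, 0.7, 0.6]
width: 1.001
grasp_force: 0.0
```

>>> {"api": "servo_tool", "payload": {
  "rows": [
    [[7, -3, 0], -0.14, 0],
    [[6, -2, 0], -0.14, 0],
    [[7, -1, 0], -0.15, 0],
    [[0, 0, 26], 0, 0],
    [[0, 0, 25], 0, 0],
    [[0, 0, 26], 0, 0],
    [[0, 0, 26], 0, 0],
    [[0, 0, 0], 0, 0]
  ]
}}

```text
clock: 9.15
ee_pos: [0.582, -0.1666, 0.0313]
eef_rot: [-0.003, -0.001, 1.0, 0.002]
force: [-0.9, 0.3, -0.1]
width: 1.002
grasp_force: 0.0
```

```bash
python3 - <<'E'
from h import *
s=env.snapshot("scene"); cv2.imwrite("pics/s2.png",cv2.resize(s["pixels"][130:330,160:430,::-1],None,fx=2.5,fy=2.5))
plan([(.606,-.168,.035,90,2,0),(.672,-.168,.035,90,8,0),(.66,-.168,.035,90,3,0)])
E
```

```text
from [ 0.5833 -0.1672  0.0331] phi0 90.1 end phi 90.1 F [ 1.3 -1.  -0.3] w 1.0 t 9.2
[[[-11, 0, -1], 0.0, 0], [[-12, -1, -1], 0.0, 0], [[-8, 0, 0], 0.0, 0], [[-8, 0, 0], 0.0, 0], [[-9, 0, 0], 0.0, 0], [[-8, 0, 0], 0.0, 0], [[-8, 0, 0], 0.0, 0], [[-8, 0, 0], 0.0, 0]]
[[[-8, 0, 0], 0.0, 0], [[-9, 0, 0], 0.0, 0], [[4, 0, 0], 0.0, 0], [[4, 0, 0], 0.0, 0], [[4, 0, 0], 0.0, 0]]
```

View pics/s2.png

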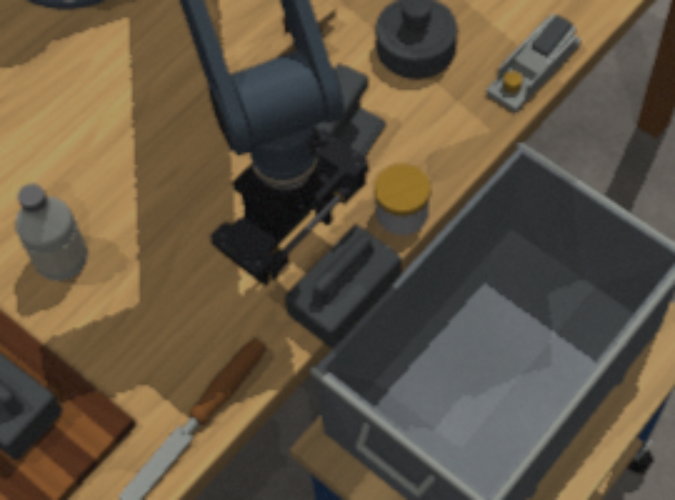

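The block stands level at the edge, overhanging it. It is clear of the tin at about (403,200) and within the bin's width, and the open fingers are behind it. Now I push.

>>> {"api": "servo_tool", "payload": {
  "rows": [
    [[-12, 0, 0], 0, 0],
    [[-12, 0, 0], 0, 0],
    [[-8, 0, 0], 0, 0],
    [[-8, 0, 0], 0, 0],
    [[-8, 0, 0], 0, 0],
    [[-8, 0, 0], 0, 0],
    [[-8, 0, 0], 0, 0],
    [[-8, 0, 0], 0, 0]
  ]
}}

```text
clock: 10.0
ee_pos: [0.6581, -0.1682, 0.0366]
eef_rot: [0.002, -0.001, 1.0, -0.001]
force: [0.5, 1.2, -0.3]
width: 1.0
grasp_force: 0.0
```

>>> {"api": "servo_tool", "payload": {
  "rows": [
    [[-8, 0, 0], 0, 0],
    [[-8, 0, 0], 0, 0],
    [[0, 0, 0], 0, 0],
    [[0, 0, 0], 0, 0],
    [[5, 0, -10], 0, 0],
    [[10, 0, -30], 0, 0],
    [[10, 0, -40], 0, 0],
    [[10, 0, -40], 0, 0]
  ]
}}

```text
clock: 10.8
ee_pos: [0.6357, -0.1675, 0.1556]
eef_rot: [-0.001, -0.001, 1.0, 0.0]
force: [0.6, -0.9, 0.0]
width: 1.001
grasp_force: 0.0
```

```bash
python3 - <<'E'
from h import *
s=env.snapshot("scene"); cv2.imwrite("pics/s3.png",cv2.resize(s["pixels"][100:330,160:450,::-1],None,fx=2.3,fy=2.3))
plan([(.515,-.01,.18,30,6,0),(.514,-.015,.18,11,2,0)])
E
```

```text
from [ 0.6381 -0.169   0.1636] phi0 90.1 end phi 11.1 F [-0.8 -0.4  3.6] w 0.99 t 10.85
[[[20, 27, -3], 0.17, 0], [[25, 22, -2], 0.18, 0], [[28, 18, -3], 0.17, 0], [[31, 13, -3], 0.18, 0], [[33, 7, -3], 0.17, 0], [[34, 1, -2], 0.18, 0], [[-2, -1, 0], 0.17, 0], [[-3, -1, 0], 0.16, 0]]
```

View pics/s3.png

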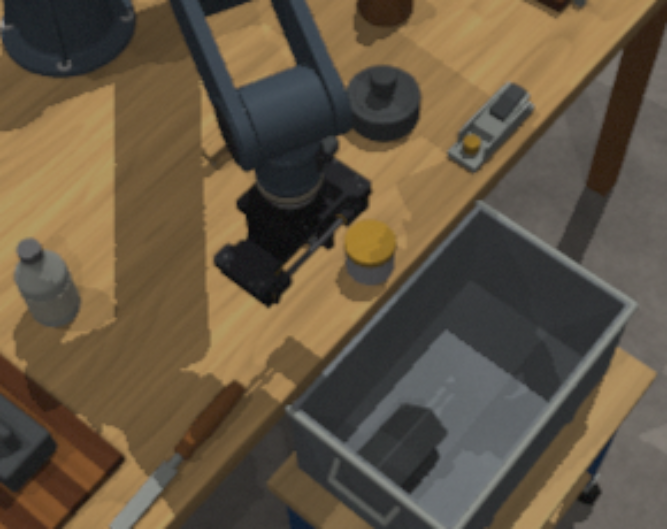

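The block lies in the bin at about (405,447) and nothing else has moved. The rail is next, through the same corridor.

```bash
python3 - <<'E'
from h import *
plan([(.511,-.016,.16,10.5,10,0),(.511,-.016,.066,10.5,5,0),(.511,-.016,.066,10.5,1,0)])
E
```

```text
from [ 0.6381 -0.169   0.1636] phi0 90.1 end phi 10.5 F [-0.8 -0.4  3.6] w 0.99 t 10.85
[[[13, 15, 0], 0.14, 0], [[14, 14, 1], 0.14, 0], [[17, 11, 0], 0.14, 0], [[18, 9, 0], 0.14, 0], [[18, 6, 1], 0.13, 0], [[20, 4, 0], 0.14, 0], [[20, 1, 0], 0.14, 0], [[20, -2, 1], 0.14, 0]]
[[[19, -4, 0], 0.14, 0], [[18, -8, 1], 0.14, 0], [[0, 0, 19], -0.0, 0], [[0, 0, 18], -0.0, 0], [[0, 0, 19], -0.0, 0], [[0, 0, 19], -0.0, 0], [[1, 0, 19], -0.0, 0], [[0, 0, 0], -0.0, 0]]
```

>>> {"api": "servo_tool", "payload": {
  "rows": [
    [[13, 15, 0], 0.14, 0],
    [[14, 14, 1], 0.14, 0],
    [[17, 11, 0], 0.14, 0],
    [[18, 9, 0], 0.14, 0],
    [[18, 6, 1], 0.13, 0],
    [[20, 4, 0], 0.14, 0],
    [[20, 1, 0], 0.14, 0],
    [[20, -2, 1], 0.14, 0]
  ]
}}

```text
clock: 11.65
ee_pos: [0.5344, -0.0445, 0.1522]
eef_rot: [0.0, 0.529, 0.849, 0.0]
force: [0.0, 0.2, -0.4]
width: 0.999
grasp_force: 0.0
```

>>> {"api": "servo_tool", "payload": {
  "rows": [
    [[19, -4, 0], 0.14, 0],
    [[18, -8, 0], 0.14, 0],
    [[0, 0, 0], 0, 0],
    [[0, 0, 0], 0, 0],
    [[0, 0, 0], 0, 0],
    [[0, 0, 0], 0, 0],
    [[0, 0, 0], 0, 0],
    [[0, 0, 0], 0, 0]
  ]
}}

```text
clock: 12.45
ee_pos: [0.5104, -0.0157, 0.1514]
eef_rot: [0.0, 0.64, 0.769, -0.0]
force: [0.3, -0.1, -0.2]
width: 1.001
grasp_force: 0.0
```

```bash
python3 - <<'E'
from h import *
d=wrist("pics/w2.png")
plan([(.511,-.016,.066,10.5,6,0)])
E
```

```text
from [ 0.5102 -0.0156  0.1514] phi0 10.5 end phi 10.5 F [-0.1  0.8  0.6] w 1.0 t 12.5
[[[0, 0, 14], -0.0, 0], [[0, 0, 14], -0.0, 0], [[0, 0, 15], -0.0, 0], [[0, 0, 14], -0.0, 0], [[0, 1, 14], -0.0, 0], [[-1, 0, 14], -0.0, 0]]
```

View pics/w2.png

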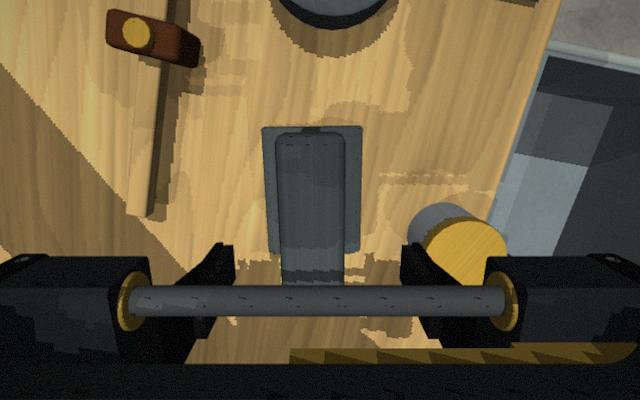

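The rail head is centred and aligned between the fingers (columns 275–345), and the tin is clear on the right at (465,250).

>>> {"api": "servo_tool", "payload": {
  "rows": [
    [[0, -1, 14], 0, 0],
    [[0, -1, 14], 0, 0],
    [[0, 0, 15], 0, 0],
    [[0, 0, 14], 0, 0],
    [[0, 0, 14], 0, 0],
    [[0, 0, 14], 0, 0],
    [[0, 0, 0], 0, 0],
    [[0, 0, 0], 0, 255]
  ]
}}

```text
clock: 13.3
ee_pos: [0.5081, -0.0157, 0.0665]
eef_rot: [-0.0, 0.64, 0.769, -0.0]
force: [0.7, -0.8, -0.3]
width: 0.967
grasp_force: 0.0
```

>>> {"api": "servo_tool", "payload": {
  "rows": [
    [[0, 0, 0], 0, 255],
    [[0, 0, 0], 0, 255],
    [[0, 0, 0], 0, 255],
    [[0, 0, 0], 0, 255],
    [[0, 0, 0], 0, 255],
    [[0, 0, 0], 0, 255],
    [[0, 0, 0], 0, 255],
    [[0, 0, 0], 0, 255]
  ]
}}

```text
clock: 14.1
ee_pos: [0.5062, -0.0157, 0.0666]
eef_rot: [-0.001, 0.639, 0.769, -0.001]
force: [-4.6, -2.8, 4.7]
width: 0.525
grasp_force: 30.0
```

```bash
python3 - <<'E'
from h import *
plan([(.52,-.155,.0665,2,15,255),(.654,-.165,.0665,0,14,255),(.654,-.165,.066,0,1,255)])
E
```

```text
from [ 0.5062 -0.0157  0.0666] phi0 10.6 end phi 0.3 F [-4.6 -2.8  4.7] w 0.53 t 14.1
[[[-9, -1, 0], 0.01, 255], [[-10, -1, 0], 0.01, 255], [[-9, 0, 0], 0.01, 255], [[-9, -1, 0], 0.01, 255], [[-10, 0, 0], 0.01, 255], [[-9, 0, 0], 0.01, 255], [[-9, -1, 0], 0.01, 255], [[-10, 0, 0], 0.01, 255]]
[[[-9, 0, 0], 0.01, 255], [[-9, 0, 0], 0.01, 255], [[-9, 0, 0], 0.01, 255], [[-10, 1, 0], 0.01, 255], [[-9, 0, 0], 0.01, 255], [[-9, 0, 0], 0.01, 255], [[-10, 1, 0], 0.01, 255], [[-1, 10, 0], 0.0, 255]]
[[[-1, 9, 0], 0.0, 255], [[-1, 10, 0], 0.01, 255], [[-1, 9, 0], -0.0, 255], [[-1, 10, 0], 0.0, 255], [[-1, 9, 0], 0.0, 255], [[-1, 10, 0], 0.01, 255], [[-1, 9, 0], -0.0, 255], [[-1, 10, 0], 0.0, 255]]
[[[0, 9, 0], 0.0, 255], [[-1, 10, 0], 0.01, 255], [[-1, 9, 0], -0.0, 255], [[-1, 10, 0], 0.0, 255], [[0, 10, 0], 0.0, 255], [[0, 0, 1], 0.0, 255]]
```

>>> {"api": "servo_tool", "payload": {
  "rows": [
    [[-4, 0, 0], 0, 255],
    [[-7, 0, 0], 0.01, 255],
    [[-9, 0, 0], 0.01, 255],
    [[-9, -1, 0], 0.01, 255],
    [[-10, 0, 0], 0.01, 255],
    [[-9, 0, 0], 0.01, 255],
    [[-9, -1, 0], 0.01, 255],
    [[-10, 0, 0], 0.01, 255]
  ]
}}

```text
clock: 14.9
ee_pos: [0.5147, -0.0786, 0.0665]
eef_rot: [-0.003, 0.667, 0.745, 0.001]
force: [-1.5, 12.2, 6.2]
width: 0.526
grasp_force: 30.0
```

>>> {"api": "servo_tool", "payload": {
  "rows": [
    [[-9, 0, 0], 0.01, 255],
    [[-9, 0, 0], 0.01, 255],
    [[-9, 0, 0], 0.01, 255],
    [[-10, 1, 0], 0.01, 255],
    [[-9, 0, 0], 0.01, 255],
    [[-9, 0, 0], 0.01, 255],
    [[-10, 1, 0], 0.02, 255],
    [[-9, 2, 0], 0.02, 255]
  ]
}}

```text
clock: 15.7
ee_pos: [0.5241, -0.1515, 0.0665]
eef_rot: [-0.004, 0.704, 0.711, 0.001]
force: [-2.6, 11.3, 7.7]
width: 0.525
grasp_force: 30.0
```

```bash
python3 - <<'E'
from h import *
plan([(.655,-.166,.0665,0,15,255),(.655,-.166,.0665,0,1,255)])
E
```

```text
from [ 0.5241 -0.1515  0.0665] phi0 0.6 end phi 0.0 F [-2.6 11.3  7.7] w 0.53 t 15.7
[[[-1, 9, 0], 0.0, 255], [[-1, 8, 0], 0.0, 255], [[-1, 9, 0], 0.0, 255], [[-1, 9, 0], 0.0, 255], [[-1, 9, 0], 0.0, 255], [[-1, 8, 0], 0.0, 255], [[-1, 9, 0], 0.0, 255], [[-1, 9, 0], 0.01, 255]]
[[[-1, 8, 0], -0.0, 255], [[-1, 9, 0], -0.0, 255], [[-1, 9, 0], -0.0, 255], [[-1, 9, 0], -0.0, 255], [[-1, 8, 0], -0.0, 255], [[-1, 9, 0], -0.0, 255], [[-1, 9, 0], 0.0, 255], [[0, 0, 0], 0.0, 255]]
```

>>> {"api": "servo_tool", "payload": {
  "rows": [
    [[-2, 9, 0], 0, 255],
    [[-2, 8, 0], 0, 255],
    [[-1, 9, 0], 0, 255],
    [[-1, 9, 0], 0, 255],
    [[-1, 9, 0], 0, 255],
    [[-1, 8, 0], 0, 255],
    [[-1, 9, 0], 0, 255],
    [[-1, 9, 0], 0, 255]
  ]
}}

```text
clock: 16.5
ee_pos: [0.5904, -0.1626, 0.0664]
eef_rot: [-0.006, 0.702, 0.712, -0.003]
force: [-12.4, 1.7, 10.1]
width: 0.529
grasp_force: 30.0
```

>>> {"api": "servo_tool", "payload": {
  "rows": [
    [[-1, 8, 0], 0, 255],
    [[-1, 9, 0], 0, 255],
    [[-1, 9, 0], 0, 255],
    [[-1, 9, 0], 0, 255],
    [[-1, 8, 0], 0, 255],
    [[-1, 9, 0], 0, 255],
    [[-1, 8, 0], 0, 255],
    [[0, 0, 0], 0, 255]
  ]
}}

```text
clock: 17.3
ee_pos: [0.6535, -0.1697, 0.0663]
eef_rot: [-0.004, 0.703, 0.712, -0.001]
force: [-4.9, 0.6, 5.9]
width: 0.525
grasp_force: 29.9
```

>>> {"api": "servo_tool", "payload": {
  "rows": [
    [[0, 0, 0], 0, 0],
    [[0, 0, 0], 0, 0],
    [[0, 0, 0], 0, 0],
    [[0, 0, 0], 0, 0],
    [[0, 0, -25], 0, 0],
    [[0, 0, -25], 0, 0],
    [[0, 0, -25], 0, 0],
    [[0, 0, -10], 0, 0]
  ]
}}

```text
clock: 18.1
ee_pos: [0.6582, -0.1718, 0.1545]
eef_rot: [0.003, 0.703, 0.712, 0.001]
force: [0.2, -0.9, 0.0]
width: 0.995
grasp_force: 0.0
```

```bash
python3 - <<'E'
from h import *
plan([(.57,-.168,.15,89.9,11,0),(.57,-.168,.043,89.9,4,0),(.57,-.168,.043,89.9,1,0),(.612,-.168,.043,90,4,0),(.69,-.168,.043,90,10,0),(.69,-.168,.043,90,2,0)])
E
```

```text
from [ 0.6582 -0.1718  0.1545] phi0 0.7 end phi 90.1 F [ 0.2 -0.9  0. ] w 1.0 t 18.1
[[[0, -8, 0], -0.14, 0], [[2, -8, 1], -0.14, 0], [[3, -7, 0], -0.14, 0], [[3, -8, 1], -0.15, 0], [[5, -6, 0], -0.14, 0], [[6, -6, 0], -0.14, 0], [[6, -5, 1], -0.14, 0], [[7, -4, 0], -0.14, 0]]
[[[7, -3, 1], -0.14, 0], [[8, -2, 0], -0.14, 0], [[8, -1, 0], -0.15, 0], [[0, 0, 27], 0.0, 0], [[0, 0, 27], 0.0, 0], [[0, 0, 27], 0.0, 0], [[0, 0, 26], 0.0, 0], [[0, 0, 0], 0.0, 0]]
[[[-11, 0, 0], 0.0, 0], [[-10, 0, 0], 0.0, 0], [[-11, 0, 0], 0.0, 0], [[-10, 0, 0], 0.0, 0], [[-8, 0, 0], 0.0, 0], [[-8, 0, 0], 0.0, 0], [[-7, 0, 0], 0.0, 0], [[-8, 0, 0], 0.0, 0]]
[[[-8, 0, 0], 0.0, 0], [[-8, 0, 0], 0.0, 0], [[-8, 0, 0], 0.0, 0], [[-7, 0, 0], 0.0, 0], [[-8, 0, 0], 0.0, 0], [[-8, 0, 0], 0.0, 0], [[0, 0, 0], 0.0, 0], [[0, 0, 0], 0.0, 0]]
```

>>> {"api": "servo_tool", "payload": {
  "rows": [
    [[0, -2, 20], 0, 0],
    [[0, 0, 22], 0, 0],
    [[0, 0, 22], 0, 0],
    [[0, 0, 22], 0, 0],
    [[0, 0, 0], 0, 0],
    [[0, 0, 0], 0, 255],
    [[0, 0, 0], 0, 255],
    [[0, 0, 0], 0, 255]
  ]
}}

```text
clock: 18.9
ee_pos: [0.6552, -0.1715, 0.067]
eef_rot: [0.001, 0.703, 0.712, 0.001]
force: [0.7, -0.3, 0.6]
width: 0.807
grasp_force: 0.0
```

>>> {"api": "servo_tool", "payload": {
  "rows": [
    [[0, 0, 0], 0, 255],
    [[0, 0, 0], 0, 255],
    [[0, 0, 0], 0, 255],
    [[0, 0, 0], 0, 255],
    [[0, 0, 0], 0, 255],
    [[0, 4, 0], 0, 255],
    [[0, 5, 0], 0, 255],
    [[0, 5, 0], 0, 255]
  ]
}}

```text
clock: 19.7
ee_pos: [0.6622, -0.1705, 0.0661]
eef_rot: [-0.006, 0.702, 0.712, -0.004]
force: [-13.7, -1.0, 11.8]
width: 0.525
grasp_force: 30.0
```

```bash
python3 - <<'E'
from h import *
plan([(.671,-.172,.0665,0,2,255)])
E
```

```text
from [ 0.6622 -0.1705  0.0661] phi0 0.8 end phi 0.2 F [-13.7  -1.   11.8] w 0.52 t 19.7
[[[-1, 4, 0], 0.01, 255], [[-1, 5, 0], 0.0, 255]]
```

>>> {"api": "servo_tool", "payload": {
  "rows": [
    [[0, 3, 0], 0, 255],
    [[0, 3, 0], 0, 255],
    [[0, 0, 0], 0, 255],
    [[0, 0, 0], 0, 255],
    [[0, 0, 0], 0, 0],
    [[0, 0, 0], 0, 0],
    [[0, 0, 0], 0, 0],
    [[0, 0, 0], 0, 0]
  ]
}}

```text
clock: 20.5
ee_pos: [0.6756, -0.171, 0.0656]
eef_rot: [0.001, 0.703, 0.712, 0.001]
force: [0.3, 0.7, -0.1]
width: 0.804
grasp_force: 0.0
```

>>> {"api": "servo_tool", "payload": {
  "rows": [
    [[0, 0, -20], 0, 0],
    [[0, 0, -25], 0, 0],
    [[0, 0, -25], 0, 0],
    [[0, 0, -20], 0, 0],
    [[0, -8, 0], -0.14, 0],
    [[2, -8, 0], -0.14, 0],
    [[3, -7, 0], -0.14, 0],
    [[3, -8, 0], -0.15, 0]
  ]
}}

```text
clock: 21.3
ee_pos: [0.6429, -0.1699, 0.1559]
eef_rot: [0.001, 0.471, 0.882, 0.0]
force: [-0.1, 0.1, -0.2]
width: 1.005
grasp_force: 0.0
```

>>> {"api": "servo_tool", "payload": {
  "rows": [
    [[5, -6, 0], -0.14, 0],
    [[6, -6, 0], -0.14, 0],
    [[6, -5, 0], -0.14, 0],
    [[7, -4, 0], -0.14, 0],
    [[7, -3, 0], -0.14, 0],
    [[8, -2, 0], -0.14, 0],
    [[8, -1, 0], -0.15, 0],
    [[0, 0, 0], 0, 0]
  ]
}}

```text
clock: 22.1
ee_pos: [0.586, -0.1673, 0.1558]
eef_rot: [0.001, -0.001, 1.0, -0.0]
force: [-0.1, 1.0, -0.2]
width: 0.995
grasp_force: 0.0
```

```bash
python3 - <<'E'
from h import *
s=env.snapshot("scene"); cv2.imwrite("pics/s4.png",cv2.resize(s["pixels"][130:330,160:430,::-1],None,fx=2.5,fy=2.5))
plan([(.59,-.172,.076,90,4,0),(.59,-.172,.076,90,1,0),(.63,-.172,.076,90,4,0),(.7,-.172,.076,90,9,0)])
E
```

```text
from [ 0.5866 -0.1675  0.1558] phi0 89.9 end phi 89.9 F [-0.7  0.4 -1.2] w 1.0 t 22.15
[[[-1, -1, 20], -0.0, 0], [[-1, -1, 20], -0.0, 0], [[-1, -1, 20], -0.0, 0], [[0, -2, 20], -0.0, 0], [[0, 0, 0], -0.0, 0], [[-10, 0, 0], -0.0, 0], [[-10, 0, 0], -0.0, 0], [[-10, 0, 0], -0.0, 0]]
[[[-10, 1, 0], -0.0, 0], [[-8, 0, 0], -0.0, 0], [[-8, 0, 0], -0.0, 0], [[-7, 0, 0], -0.0, 0], [[-8, 0, 0], -0.0, 0], [[-8, 0, 0], -0.0, 0], [[-8, 0, 0], -0.0, 0], [[-8, 0, 0], -0.0, 0]]
[[[-8, 0, 0], -0.0, 0], [[-7, 0, 0], -0.0, 0]]
```

View pics/s4.png

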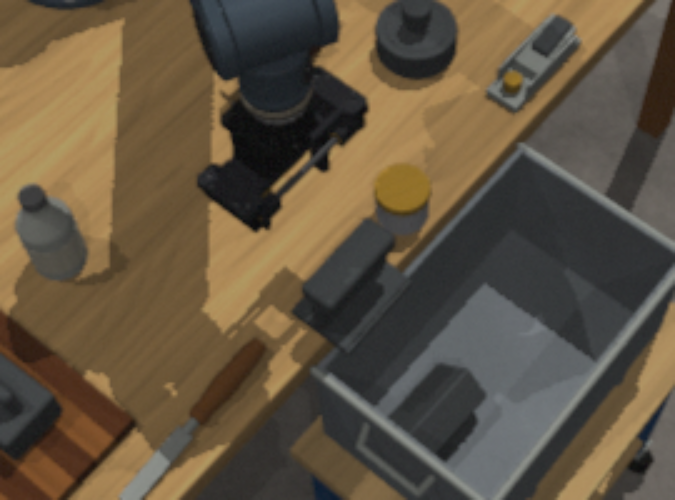

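The rail stands upright at the edge at about (350,285), clear of the tin and within the bin's width. I push its head from behind.

>>> {"api": "servo_tool", "payload": {
  "rows": [
    [[0, 0, 22], 0, 0],
    [[0, 0, 22], 0, 0],
    [[0, 0, 22], 0, 0],
    [[0, -2, 22], 0, 0],
    [[-12, 0, 0], 0, 0],
    [[-12, 0, 0], 0, 0],
    [[-12, 0, 0], 0, 0],
    [[-8, 0, 0], 0, 0]
  ]
}}

```text
clock: 22.95
ee_pos: [0.632, -0.1695, 0.0675]
eef_rot: [0.001, 0.0, 1.0, -0.0]
force: [-0.4, -0.1, -0.4]
width: 1.002
grasp_force: 0.0
```

>>> {"api": "servo_tool", "payload": {
  "rows": [
    [[-7, 0, 0], 0, 0],
    [[-7, 0, 0], 0, 0],
    [[-7, 0, 0], 0, 0],
    [[-7, 0, 0], 0, 0],
    [[-8, 0, 0], 0, 0],
    [[-10, 0, 0], 0, 0],
    [[-10, 0, 0], 0, 0],
    [[0, 0, 0], 0, 0]
  ]
}}

```text
clock: 23.75
ee_pos: [0.688, -0.1693, 0.0677]
eef_rot: [0.001, -0.001, 1.0, -0.0]
force: [0.1, -0.8, 0.2]
width: 0.998
grasp_force: 0.0
```

>>> {"api": "servo_tool", "payload": {
  "rows": [
    [[0, 0, -20], 0, 0],
    [[5, 0, -30], 0, 0],
    [[10, 0, -40], 0, 0],
    [[20, 0, -10], 0, 0],
    [[20, 0, 0], 0, 0],
    [[20, 0, 0], 0, 0],
    [[0, 0, 0], 0, 0],
    [[0, 0, 0], 0, 0]
  ]
}}

```text
clock: 24.55
ee_pos: [0.6112, -0.1694, 0.1678]
eef_rot: [0.0, -0.001, 1.0, -0.0]
force: [-0.1, 0.4, -0.3]
width: 1.006
grasp_force: 0.0
```

```bash
python3 - <<'E'
from h import *
s=env.snapshot("scene"); cv2.imwrite("pics/s5.png",cv2.resize(s["pixels"][100:330,160:450,::-1],None,fx=2.3,fy=2.3))
plan([(.55,.0,.19,90,4,0),(.49,.17,.16,90,5,0),(.49,.17,.057,90,5,0),(.49,.17,.057,90,3,0)])
E
```

```text
from [ 0.6118 -0.1696  0.1678] phi0 90.1 end phi 90.1 F [0.7 0.1 0.7] w 1.0 t 24.6
[[[15, 42, -6], 0.0, 0], [[16, 43, -5], 0.0, 0], [[15, 42, -6], 0.0, 0], [[15, 43, -5], 0.0, 0], [[12, 34, 6], 0.0, 0], [[12, 34, 6], 0.0, 0], [[12, 34, 6], 0.0, 0], [[12, 34, 6], 0.0, 0]]
[[[12, 34, 6], 0.0, 0], [[0, 0, 21], 0.0, 0], [[0, 0, 20], 0.0, 0], [[0, 0, 21], 0.0, 0], [[0, 0, 20], 0.0, 0], [[0, 0, 21], 0.0, 0], [[0, 0, 0], 0.0, 0], [[0, 0, 0], 0.0, 0]]
[[[0, 0, 0], 0.0, 0]]
```

View pics/s5.png

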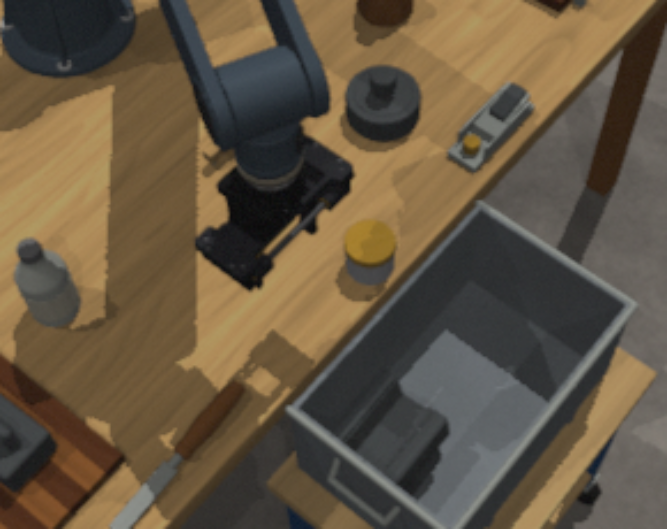

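The rail is in the bin beside the block at about (395,440), and the tin, plane and chisel are untouched. The disc comes last, through the corridor left of the tin.

>>> {"api": "servo_tool", "payload": {
  "rows": [
    [[15, 42, -3], 0, 0],
    [[16, 43, -3], 0, 0],
    [[15, 42, -3], 0, 0],
    [[15, 43, 0], 0, 0],
    [[12, 34, 0], 0, 0],
    [[12, 34, 0], 0, 0],
    [[12, 34, 0], 0, 0],
    [[12, 34, 0], 0, 0]
  ]
}}

```text
clock: 25.4
ee_pos: [0.5021, 0.1383, 0.1766]
eef_rot: [0.001, -0.001, 1.0, 0.0]
force: [0.0, 0.4, 0.1]
width: 1.001
grasp_force: 0.0
```

>>> {"api": "servo_tool", "payload": {
  "rows": [
    [[13, 34, 0], 0, 0],
    [[0, 0, 0], 0, 0],
    [[0, 0, 0], 0, 0],
    [[0, 0, 0], 0, 0],
    [[0, 0, 0], 0, 0],
    [[0, 0, 0], 0, 0],
    [[0, 0, 0], 0, 0],
    [[0, 0, 0], 0, 0]
  ]
}}

```text
clock: 26.2
ee_pos: [0.4883, 0.17, 0.1765]
eef_rot: [-0.0, -0.001, 1.0, -0.0]
force: [-0.1, 0.5, 0.3]
width: 0.997
grasp_force: 0.0
```

```bash
python3 - <<'E'
from h import *
d=wrist("pics/w3.png"); plan([(.489,.171,.057,90,7,0)])
C=[proj(d,(.489+.055*np.cos(a),.171+.055*np.sin(a),.046)) for a in np.linspace(0,6.28,9)]
print("expected top rim",np.min(C,0).round(),np.max(C,0).round())
hsv=cv2.cvtColor(d["pixels"],cv2.COLOR_RGB2HSV); m=((hsv[...,1]<90)&(hsv[...,2]<125)).astype(np.uint8); m[238:]=0
for q in cv2.findContours(m,0,cv2.CHAIN_APPROX_NONE)[0]:
    if cv2.contourArea(q)>800: print(cv2.contourArea(q),cv2.boundingRect(q))
for v in(0,20,40,60,80,100,120,140,160,180,200,220): 
    c=np.where(m[v,200:440])[0]; print(v,(c.min()+200,c.max()+200) if len(c) else None,end=" ")
E
```

```text
from [0.4883 0.1701 0.1766] phi0 90.1 end phi 90.1 F [-0.3  0.3  0.5] w 1.0 t 26.25
[[[0, 0, 17], 0.0, 0], [[0, 0, 17], 0.0, 0], [[0, 0, 17], 0.0, 0], [[0, 1, 17], 0.0, 0], [[-1, 0, 17], 0.0, 0], [[0, 0, 17], 0.0, 0], [[0, 0, 18], 0.0, 0]]
expected top rim [257. 137.] [379. 255.]
10368.5 (265, 132, 121, 106)
0 None 20 None 40 None 60 None 80 None 100 None 120 None 140 (np.int64(295), np.int64(354)) 160 (np.int64(276), np.int64(375)) 180 (np.int64(267), np.int64(384)) 200 (np.int64(266), np.int64(385)) 220 (np.int64(272), np.int64(378))
```

>>> {"api": "servo_tool", "payload": {
  "rows": [
    [[3, 7, 17], 0, 0],
    [[0, 0, 17], 0, 0],
    [[0, 0, 17], 0, 0],
    [[0, 0, 17], 0, 0],
    [[0, 0, 17], 0, 0],
    [[0, 0, 17], 0, 0],
    [[0, 0, 16], 0, 0],
    [[0, 0, 0], 0, 255]
  ]
}}

```text
clock: 27.05
ee_pos: [0.4838, 0.1771, 0.0569]
eef_rot: [-0.002, -0.001, 1.0, -0.0]
force: [-0.6, -0.2, -0.1]
width: 0.961
grasp_force: 0.0
```

>>> {"api": "servo_tool", "payload": {
  "rows": [
    [[0, 0, 0], 0, 255],
    [[0, 0, 0], 0, 255],
    [[0, 0, 0], 0, 255],
    [[0, 0, 0], 0, 255],
    [[0, 0, 0], 0, 255],
    [[0, 0, 0], 0, 255],
    [[0, 0, 0], 0, 255],
    [[0, 0, 0], 0, 255]
  ]
}}

```text
clock: 27.85
ee_pos: [0.4853, 0.1773, 0.0588]
eef_rot: [0.0, -0.001, 1.0, -0.0]
force: [-0.0, -0.6, 3.0]
width: 0.428
grasp_force: 30.0
```

```bash
python3 - <<'E'
from h import *
plan([(.54,.07,.0585,90,13,255),(.672,.07,.0585,90,14,255),(.672,.07,.0585,90,1,255)])
E
```

```text
from [0.4853 0.1773 0.0588] phi0 90.1 end phi 90.1 F [-0.  -0.6  3. ] w 0.43 t 27.85
[[[-4, -8, 0], 0.0, 255], [[-4, -9, 0], 0.0, 255], [[-5, -8, 0], 0.0, 255], [[-4, -8, 0], 0.0, 255], [[-4, -8, 0], 0.0, 255], [[-4, -9, 0], 0.0, 255], [[-4, -8, 0], 0.0, 255], [[-5, -8, 0], 0.0, 255]]
[[[-4, -8, 0], 0.0, 255], [[-4, -9, 0], 0.0, 255], [[-4, -8, 0], 0.0, 255], [[-4, -8, 0], 0.0, 255], [[-4, -8, 0], 0.0, 255], [[-9, 0, 0], 0.0, 255], [[-10, 0, 0], 0.0, 255], [[-9, 0, 0], 0.0, 255]]
[[[-10, 0, 0], 0.0, 255], [[-9, 0, 0], 0.0, 255], [[-10, 0, 0], 0.0, 255], [[-9, 0, 0], 0.0, 255], [[-10, 0, 0], 0.0, 255], [[-9, 0, 0], 0.0, 255], [[-10, -1, 0], 0.0, 255], [[-9, 0, 0], 0.0, 255]]
[[[-10, 0, 0], 0.0, 255], [[-9, 0, 0], 0.0, 255], [[-9, 0, 0], 0.0, 255], [[0, 0, 0], 0.0, 255]]
```

>>> {"api": "servo_tool", "payload": {
  "rows": [
    [[-2, -4, 0], 0, 255],
    [[-4, -8, 0], 0, 255],
    [[-4, -8, 0], 0, 255],
    [[-4, -8, 0], 0, 255],
    [[-4, -8, 0], 0, 255],
    [[-4, -9, 0], 0, 255],
    [[-4, -8, 0], 0, 255],
    [[-5, -8, 0], 0, 255]
  ]
}}

```text
clock: 28.65
ee_pos: [0.5127, 0.1188, 0.0588]
eef_rot: [-0.003, -0.0, 1.0, 0.002]
force: [-6.5, 9.6, 9.0]
width: 0.43
grasp_force: 30.0
```

>>> {"api": "servo_tool", "payload": {
  "rows": [
    [[-4, -8, 0], 0, 255],
    [[-4, -9, 0], 0, 255],
    [[-4, -8, 0], 0, 255],
    [[-4, -8, 0], 0, 255],
    [[-4, -8, 0], 0, 255],
    [[-5, -4, 0], 0, 255],
    [[-9, 0, 0], 0, 255],
    [[-9, 0, 0], 0, 255]
  ]
}}

```text
clock: 29.45
ee_pos: [0.5495, 0.0727, 0.0586]
eef_rot: [-0.011, -0.002, 1.0, 0.001]
force: [-14.5, 0.1, 17.9]
width: 0.425
grasp_force: 30.0
```

>>> {"api": "servo_tool", "payload": {
  "rows": [
    [[-9, 0, 0], 0, 255],
    [[-10, 0, 0], 0, 255],
    [[-9, 0, 0], 0, 255],
    [[-10, 0, 0], 0, 255],
    [[-9, 0, 0], 0, 255],
    [[-10, 0, 0], 0, 255],
    [[-9, 0, 0], 0, 255],
    [[-10, 0, 0], 0, 255]
  ]
}}

```text
clock: 30.25
ee_pos: [0.6275, 0.0726, 0.0586]
eef_rot: [-0.009, -0.001, 1.0, 0.0]
force: [-13.1, -0.1, 14.4]
width: 0.428
grasp_force: 30.0
```

```bash
python3 - <<'E'
from h import *
plan([(.668,.07,.0585,90,4,255)])
E
```

```text
from [0.6275 0.0726 0.0586] phi0 90.2 end phi 90.2 F [-13.1  -0.1  14.4] w 0.43 t 30.25
[[[-10, -1, 0], 0.0, 255], [[-10, 0, 0], 0.0, 255], [[-10, -1, 0], 0.0, 255], [[-11, -1, 0], 0.0, 255]]
```

>>> {"api": "servo_tool", "payload": {
  "rows": [
    [[-10, 0, 0], 0, 255],
    [[-10, 0, 0], 0, 255],
    [[-9, 0, 0], 0, 255],
    [[-7, 0, 0], 0, 255],
    [[0, 0, 0], 0, 255],
    [[0, 0, 0], 0, 0],
    [[0, 0, 0], 0, 0],
    [[0, 0, 0], 0, 0]
  ]
}}

```text
clock: 31.05
ee_pos: [0.6716, 0.0718, 0.0582]
eef_rot: [0.0, -0.001, 1.0, 0.0]
force: [-0.0, -0.1, -0.8]
width: 0.616
grasp_force: 0.0
```

>>> {"api": "servo_tool", "payload": {
  "rows": [
    [[0, 0, 0], 0, 0],
    [[0, 0, 0], 0, 0],
    [[0, 0, -25], 0, 0],
    [[0, 0, -25], 0, 0],
    [[0, 0, -20], 0, 0],
    [[20, 0, 0], 0, 0],
    [[25, 0, 0], 0, 0],
    [[25, 0, 0], 0, 0]
  ]
}}

```text
clock: 31.85
ee_pos: [0.6009, 0.0717, 0.1287]
eef_rot: [0.0, -0.001, 1.0, -0.0]
force: [-0.4, -0.3, 0.3]
width: 0.997
grasp_force: 0.0
```

```bash
python3 - <<'E'
from h import *
plan([(.59,.072,.128,90,1,0),(.59,.072,.034,90,5,0),(.59,.072,.034,90,1,0),(.625,.072,.034,90,3,0),(.685,.072,.034,90,8,0)])
d=env.snapshot("top"); hsv=cv2.cvtColor(d["pixels"],cv2.COLOR_RGB2HSV); m=((hsv[...,1]<90)&(hsv[...,2]<125)).astype(np.uint8)
u,v=proj(d,(.666,.072,.046)); print(u,v); k=np.zeros_like(m); k[int(v)-25:int(v)+25,int(u)-30:int(u)+30]=1
print([cv2.boundingRect(q) for q in cv2.findContours(m*k,0,2)[0] if cv2.contourArea(q)>100])
E
```

```text
from [0.6009 0.0717 0.1287] phi0 90.1 end phi 90.1 F [-0.4 -0.3  0.3] w 1.0 t 31.85
[[[11, 0, 1], 0.0, 0], [[0, 0, 19], 0.0, 0], [[0, 0, 18], 0.0, 0], [[0, 0, 19], 0.0, 0], [[0, 0, 19], 0.0, 0], [[0, 0, 19], 0.0, 0], [[0, 0, 0], 0.0, 0], [[-12, 0, 0], 0.0, 0]]
[[[-11, 0, 0], 0.0, 0], [[-12, 0, 0], 0.0, 0], [[-8, 0, 0], 0.0, 0], [[-7, 0, 0], 0.0, 0], [[-8, 0, 0], 0.0, 0], [[-7, 0, 0], 0.0, 0], [[-8, 0, 0], 0.0, 0], [[-7, 0, 0], 0.0, 0]]
[[[-8, 0, 0], 0.0, 0], [[-7, 0, 0], 0.0, 0]]
297.6585119176189 169.6562557903238
[(267, 144, 60, 50)]
```

>>> {"api": "servo_tool", "payload": {
  "rows": [
    [[11, 0, 1], 0, 0],
    [[0, 0, 19], 0, 0],
    [[0, 0, 18], 0, 0],
    [[0, 0, 19], 0, 0],
    [[0, 0, 19], 0, 0],
    [[0, 0, 19], 0, 0],
    [[-12, 0, 0], 0, 0],
    [[-12, 0, 0], 0, 0]
  ]
}}

```text
clock: 32.7
ee_pos: [0.6148, 0.0716, 0.0324]
eef_rot: [-0.0, -0.001, 1.0, 0.0]
force: [0.2, 0.5, -0.1]
width: 1.001
grasp_force: 0.0
```

>>> {"api": "servo_tool", "payload": {
  "rows": [
    [[-8, 0, 0], 0, 0],
    [[-8, 0, 0], 0, 0],
    [[-8, 0, 0], 0, 0],
    [[-8, 0, 0], 0, 0],
    [[-8, 0, 0], 0, 0],
    [[-8, 0, 0], 0, 0],
    [[-8, 0, 0], 0, 0],
    [[-8, 0, 0], 0, 0]
  ]
}}

```text
clock: 33.5
ee_pos: [0.6797, 0.0717, 0.0336]
eef_rot: [0.001, -0.001, 1.0, -0.0]
force: [-0.6, -0.3, 0.1]
width: 0.997
grasp_force: 0.0
```

>>> {"api": "servo_tool", "payload": {
  "rows": [
    [[0, 0, 0], 0, 0],
    [[0, 0, 0], 0, 0],
    [[0, 0, -25], 0, 0],
    [[10, 0, -40], 0, 0],
    [[20, 0, -40], 0, 0],
    [[40, 0, -20], 0, 0],
    [[40, 0, 0], 0, 0],
    [[30, 0, 0], 0, 0]
  ]
}}

```text
clock: 34.3
ee_pos: [0.5355, 0.0718, 0.1595]
eef_rot: [-0.0, -0.001, 1.0, -0.0]
force: [1.3, -0.4, -0.2]
width: 0.999
grasp_force: 0.0
```

>>> {"api": "servo_tool", "payload": {
  "rows": [
    [[0, 0, 0], 0, 0],
    [[0, 0, 0], 0, 0],
    [[0, 0, 0], 0, 0],
    [[0, 0, 0], 0, 0],
    [[0, 0, 0], 0, 0],
    [[0, 0, 0], 0, 0],
    [[0, 0, 0], 0, 0],
    [[0, 0, 0], 0, 0]
  ]
}}

```text
clock: 35.1
ee_pos: [0.5385, 0.0716, 0.1584]
eef_rot: [-0.0, -0.001, 1.0, -0.0]
force: [-0.5, 0.4, 0.3]
width: 1.0
grasp_force: 0.0
```

```bash
python3 - <<'E'
from h import *
plan([])
a=cv2.imread("pics/scene0.png").astype(int); c=env.snapshot("scene"); b=c["pixels"][:,:,::-1]
cv2.imwrite("pics/send.png",b)
# bench front strip where disc stood at the edge: wood colour? and dark blobs inside bin
hsv=cv2.cvtColor(c["pixels"],cv2.COLOR_RGB2HSV)
for n,P in(("disc at edge",(.66,.072,0.0)),("disc at edge2",(.64,.05,0.)),("disc rear",(.63,.09,0.))):
    u,v=map(int,proj(c,P)); print(n,u,v,hsv[v-1:v+2,u-1:u+2].mean((0,1)).round())
poly=np.array([proj(c,p) for p in((.70,.13,-.2),(.93,.13,-.2),(.93,-.24,-.2),(.70,-.24,-.2))],int)
m=np.zeros(hsv.shape[:2],np.uint8); cv2.fillPoly(m,[poly],1)
ch=(np.abs(a-b).max(2)>35).astype(np.uint8)*m
for q in cv2.findContours(ch,0,2)[0]:
    if cv2.contourArea(q)>60: print("changed in bin",cv2.boundingRect(q),cv2.contourArea(q),pt(c,*cv2.minEnclosingCircle(q)[0],-.19).round(2))
E
```

```text
from [0.5385 0.0716 0.1584] phi0 90.1 end phi 90.1 F [-0.5  0.4  0.3] w 1.0 t 35.1
disc at edge 347 195 [ 17. 124. 142.]
disc at edge2 337 196 [ 17. 126. 136.]
disc rear 343 186 [ 17. 125. 144.]
changed in bin (323, 277, 32, 40) 683.0 [ 0.82 -0.15 -0.19]
changed in bin (310, 267, 25, 29) 176.0 [ 0.74 -0.14 -0.19]
changed in bin (356, 247, 28, 26) 391.5 [ 0.81  0.02 -0.19]
```

The bench edge where the disc stood now shows bare wood. The bin holds the two earlier weights plus a new dark object at about (370,260), which is the disc.

```bash
python3 -c "
from plant import env
print(env.job_done())"
```

```text
the job is handed in; nothing more can be done
None
```

I slid all three free weights to the bench edge and tipped them into the bin; the job was handed in at about 35 s, the block and rail seen in the bin, the disc's landing confirmed only by image measurements (no pictures left), and no other item meant to be moved.

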